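# Clear the table easel and hold its board at the gauge angle

### The arm

A 6-joint arm with a two-finger parallel gripper is mounted at the origin on a cart in front of the work surface, level with it; the furniture and walls round the work are solid. World frame = base frame: x ahead of the robot, y to its left, z up, the work surface at z = 0. Lengths are in m, angles in rad, forces in N, time in s.
With the tool pointing down it reaches from about 0.225 to 0.875 m from the base axis. Payload 3.4 kg.
Tool frame: the origin (TCP) lies midway between the tips of the shut fingers; the grasp point (between the pads) lies 19 mm behind it (pinch_z is the distance from the TCP to the grasp point, in m); z points along the fingers, y is the line along which they close (so a half turn about z gives the same grasp; the last joint's range is limited). The gripper opens to 85 mm and grips with 20 to 120 N. Pads are 22 mm wide; open, the fingers measure 114 mm over their backs; the gripper's body (76 mm by 85 mm) begins 54 mm behind the grasp point. The pads swing forward as they close: fully open they stand 13 mm farther back than shut.
Start: joints at [1.069, 0.276, 1.505, -0, 1.361, -0.121], TCP at [0.214, 0.534, 0.231] pointing down, gripper open.
Joint ranges: [-2.89, 2.89], [-0.75, 2.08], [0.22, 2.7], [-1.18, 4.32], [0.11, 2.71], [-2.7, 2.7]. Speed limits (rad/s): [2.57, 2.57, 3.14, 3.14, 3.14, 3.14].

### API

Orientations are given as a unit quaternion [w, x, y, z].
In Python, from rig import get_state, get_image, sign_off, pinch_z gives the robot as it stands.
- The arm moves only by the tool send_rows, never from a script. Its argument "steps" is one flat list of numbers, 5 for each row, row after row: the gripper's target within -1 to 1 (fully open at 1, half-way at 0, shut at -1), then the shift along the tool's x, y, z in cm, then the turn about the tool's z in degrees. In form: [gripper, x, y, z, roll, gripper, x, y, z, roll, ...]. A call has 1 to 12 rows; each row shifts and turns the commanded pose from where the row before left it, along the tool's axes as they then stand; what a row does not reach is not made up. A row lasts 1/10 s, in which the tool goes at most 50 mm and 8.59 degrees, less where a joint would pass 70% of its speed; a pose out of reach is approached as far as the arm can. A call is refused whole if a number of a shift passes 5 or a number of a turn 8.59, either way. A call with a gripper value outside its range is refused whole. The fingers move at their own pace and stop on an object; "newtons" is the grip in N (left out, the last holds). Time passes only in rows, so rows that do not move let the fingers close. It gives the time, the measured TCP pose, the force, the opening and the grip force at its end, in the units of the state.
- get_state(): the state, without advancing time (a new reading comes with each control period).
- get_image(name): name is "scene" or "top" or "wrist"; returns a dict with "color" (420x560x3 uint8, red, green, blue), "mtx" (3x3 intrinsics, pixels), "T" (4x4, takes a point from camera to world coordinates); the wrist camera has in their place "mount" (4x4, takes a point from camera to tool coordinates, whose origin is the TCP and whose axes are the flange's). Camera axes: x right, y down, z forward; pixel columns grow to the right and rows downward; lengths in m; the calibration is good to about 2 mm. A picture is of the moment at which its call begins: read the wrist's pose just before it. There is no depth.
- sign_off(): hands the job in; it is judged then, once.
The state is a dict: "clock": time; "qpos": joint angles; "qd": joint speeds; "effort": joint torques, N m; "position": TCP position; "ee_rot": TCP orientation; "contact_force": force on the tool from outside, world axes, zero at the start; "moment": the same for the moment, N m; "width": finger opening in m; "gripper_force": force on a finger pad.
Only numpy, scipy, OpenCV 4.12 (cv2) and the standard library are available. Lean on these libraries where they do the work, as an engineer would, in place of code of your own. Each camera call takes 0.05 s, during which the arm holds its last target. There are 200 camera calls.

### The job

The eraser lying on the small table easel's board would slide off when the board is raised, so pick it up first and put it down in the open wooden tray. Then raise the hinged board by its loop handle until it is tilted as steeply as the thin steel gauge arm on the easel's left side, and finish there still holding the board up steadily in the gripper, because it falls back if let go. Leave the gauge arm as it is set and do not disturb the paint things standing around.

Things in the scene. Friction and masses are not known exactly. Their poses are not given: they have to be found in the camera images.
- easel: plywood and pale wood base of the table easel, fixed to the table, 194 x 180 mm; origin on the table under the hinge axis, midway across; its x axis points from the hinge (near edge, toward the robot) to the board's free far edge, y to the left, z up
- hinge (a point): point on the board's hinge axis, midway mm across, 45 mm above the table; the hinge axis runs along the easel's y
- board (a joint): angle of the hinged board in rad: 0 lying flat on the base, growing as the far edge is raised (stop at 1.25). It swings freely and falls back flat if let go; about 0.3 to 0.6 kg. The board is 158 x 148 x 10 mm (x from 8 to 166 mm from the hinge), with a low ledge, 15 mm above the hinge axis, along its near edge
- handle (a point): middle of the board's loop handle: a round wooden bar, 12 mm thick, along the easel's y, with 100 mm free between its two 12 mm wide side arms, in the plane of the board and 215 mm from the hinge axis; 43 mm of open gap between the bar and the board's far edge, nothing under it. Board flat: the bar's centre is 45 mm above the table. Site axes: x along the board away from the hinge, y along the bar, z out of the board's upper face
- gauge (a joint): angle in rad at which the gauge arm is set, measured just like the board's angle (0 flat, between 0.38 and 0.98 at the start); when board and gauge read the same they are parallel. A stiff pivot keeps it there unless it is pushed
- gauge_tip (a point): centre of the small disc, 16 mm across, at the end of the thin steel gauge arm, 138 mm from the hinge axis, 100 mm to the left of the easel's middle, on the same hinge axis as the board; point x along the arm away from the hinge. Beside it a thin fixed steel arc with tick marks every 10 degrees, 95 mm from the hinge axis
- eraser_mid (a point): centre of the kneaded eraser, a loose grey block 21 x 45 x 12 mm (its x, y, z axes), lying flat on the board at the start, its centre 56 mm above the table; 20 g
- eraser: the same grey eraser; origin at the centre of its underside
- tray: open wooden tray, fixed to the table, left of the easel, 130 x 90 x 24 mm outside (its x, y, z), walls and floor 6 mm thick; origin at the centre of its underside
- tube_blush: loose bystander, leave alone: paint tube lying behind the easel, 130x44x29 mm; origin at its underside
- cap_near: loose bystander, leave alone: small white tube cap, 20 mm across, 18 mm tall, near the tray's near end; origin at its underside
- cap_far: loose bystander, leave alone: small white tube cap, 20 mm across, 18 mm tall, beyond the easel; origin at its underside
- jar: loose bystander, leave alone: paint jar with a black cap, 84 mm across, 133 mm tall, at the far left; origin at its underside
- jar_dark: loose bystander, leave alone: paint jar with a black cap, 80 mm across, 142 mm tall, to the right of the other jar; origin at its underside
Mind the look-alikes: they are no part of the job. What is shaped like the eraser but orange or red is not meant.

How it is judged:
By the outcome, as a careful person would: the job done as asked, in the order asked, and still so for the second after the job is handed in, while the arm keeps its last pose, push and grip.
It also fails if it takes over 48 s, if anything falls off the work surface, if the arm or the gripper's body presses on something with over 40 N, if the wrist force passes 120 N, or if a joint passes its speed limit or range.

## Working session

There is one attempt and no reset: what is moved stays moved. The work goes in short steps, Python scripts to look and compute and a tool call to move; the robot and the scene stay as the last step left them, time stands still between calls to the robot, and variables do not carry over. Pictures are saved under pics/ and viewed, at most 10 in all, crops included, and the job is handed in when it is done.

Besides the shell and the picture viewer there is one more tool, called after ">>>" by a JSON object that holds its "api" and its "payload", one argument or row to a line. send_rows: Moves the arm, as the interface text tells. Its arguments: {"type":"object","properties":{"steps":{"type":"array"},"newtons":{"type":"number"}},"required":["steps"]}

```bash
mkdir -p pics; ls; cat > h.py <<'E'
import numpy as np, cv2
from rig import get_state,get_image,sign_off,pinch_z
from scipy.spatial.transform import Rotation as R
def T_tool(s):
    q=s["ee_rot"];T=np.eye(4);T[:3,:3]=R.from_quat([q[1],q[2],q[3],q[0]]).as_matrix();T[:3,3]=s["position"];return T
def grab(name,fn=None):
    s=get_state();im=get_image(name)
    T=T_tool(s)@np.array(im["mount"]) if name=="wrist" else np.array(im["T"])
    if fn: cv2.imwrite("pics/"+fn,cv2.cvtColor(im["color"],cv2.COLOR_RGB2BGR))
    return im["color"],np.array(im["mtx"]),T
def ray(px,K,T):
    d=T[:3,:3]@np.linalg.solve(K,[px[0],px[1],1.]);return T[:3,3],d/np.linalg.norm(d)
def onz(px,K,T,z):
    o,d=ray(px,K,T);return o+d*(z-o[2])/d[2]
def onplane(px,K,T,p,n):
    o,d=ray(px,K,T);return o+d*(np.dot(np.subtract(p,o),n)/np.dot(d,n))
def proj(p,K,T):
    c=np.linalg.inv(T)@np.append(p,1);u=K@c[:3];return u[:2]/u[2]
E
python3 - <<'E'
from h import *
s=get_state();print(s,pinch_z)
for n in("scene","top"):
    c,K,T=grab(n,n+"0.png");print(n,K.round(1).tolist(),T.round(3).tolist())
E
```

```text
pics
{'clock': 0.0, 'qpos': array([ 1.06899250e+00,  2.76629874e-01,  1.50613445e+00, -2.43265974e-05,
        1.36068350e+00, -1.20987414e-01]), 'qd': array([-1.33168384e-03,  1.87807085e-03,  6.11828639e-04, -4.03139806e-05,
        2.28222210e-04, -4.14904485e-04]), 'effort': array([ 1.36129322e-03, -4.16763783e+01, -2.45804679e+01, -2.36628657e-04,
        1.09897097e-02, -1.69233408e-05]), 'position': array([0.21346899, 0.53334497, 0.23041929]), 'ee_rot': array([-2.72879780e-04,  1.89257157e-01,  9.81927120e-01, -8.86621157e-04]), 'contact_force': array([-0.06709052, -0.1902945 ,  0.41508316]), 'moment': array([ 0.05111383,  0.00943461, -0.00769879]), 'gripper_force': 0.0, 'width': 0.08541933103979561} 0.0187
scene [[476.3, 0.0, 280.7], [0.0, 476.3, 210.3], [0.0, 0.0, 1.0]] [[0.911, -0.222, 0.347, 0.217], [-0.412, -0.518, 0.75, -0.454], [0.013, -0.826, -0.563, 0.562], [0.0, 0.0, 0.0, 1.0]]
top [[465.7, 0.0, 281.0], [0.0, 465.7, 211.4], [0.0, 0.0, 1.0]] [[0.014, -0.998, 0.066, 0.452], [-1.0, -0.014, -0.01, 0.209], [0.011, -0.066, -0.998, 1.023], [0.0, 0.0, 0.0, 1.0]]
```

View pics/scene0.png

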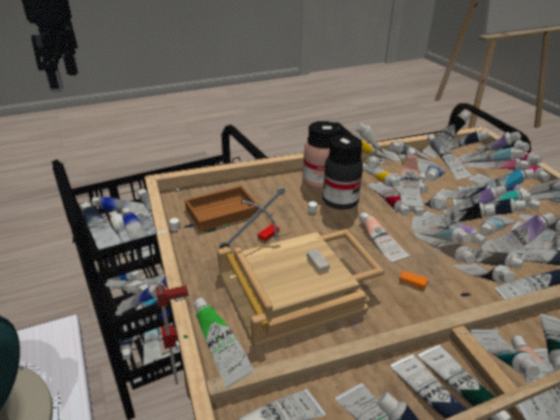

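View pics/top0.png

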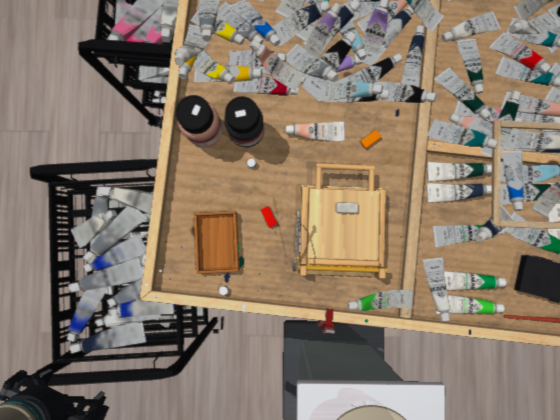

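The scene view shows the easel and the grey eraser at (318,260), with the gauge arm running from about (225,245) to its disc at (281,191). In the top view the grey eraser is at (347,208). The look-alikes are the red block at (269,217) and the orange one at (371,140), both on the table. The grey block on the board fits the description. The handle bar is at (346,167) and the tray at (216,242).

```bash
python3 - <<'E'
from h import *
c,K,T=grab("top")
hsv=cv2.cvtColor(c,cv2.COLOR_RGB2HSV)
m=((hsv[...,1]<60)&(hsv[...,2]>90)).astype(np.uint8)*255
m[:, :312]=0;m[:,380:]=0;m[:192]=0;m[262:]=0
n,l,st,ce=cv2.connectedComponentsWithStats(m)
for i in range(1,n):
    if st[i,4]>40:
        r=cv2.minAreaRect(np.argwhere(l==i)[:,::-1].astype(np.float32));b=cv2.boxPoints(r)
        P=np.array([onz(p,K,T,.062) for p in b]);print("eraser?",r,onz(r[0],K,T,.062).round(4),P[:,:2].round(4).tolist())
for nm,p,z in[("barL",(319,166),.051),("barR",(373,168),.051),("tray",(216,242),.024),("cap",(223,290),.01),("red",(269,217),.01),("capfar",(251,163),.018)]:
    print(nm,onz(p,K,T,z).round(4))
a=cv2.resize(c[150:290,285:405],None,fx=4,fy=4,interpolation=cv2.INTER_CUBIC)
c2,K2,T2=grab("scene")
b=cv2.resize(c2[170:310,190:310],None,fx=4,fy=4,interpolation=cv2.INTER_CUBIC)[:, :320]
cv2.imwrite("pics/crop1.png",cv2.cvtColor(np.hstack([a,b]),cv2.COLOR_RGB2BGR))
E
```

```text
eraser? ((346.5, 207.5), (9.0, 21.0), 90.0) [0.5255 0.0644 0.062 ] [[0.5345, 0.0863], [0.5352, 0.0426], [0.5164, 0.0426], [0.5158, 0.0862]]
barL [0.6132 0.1212 0.051 ]
barR [0.6107 0.0071 0.051 ]
tray [0.4503 0.3378 0.024 ]
cap [0.3474 0.3222 0.01  ]
red [0.5062 0.2256 0.01  ]
capfar [0.623  0.2664 0.018 ]
```

View pics/crop1.png

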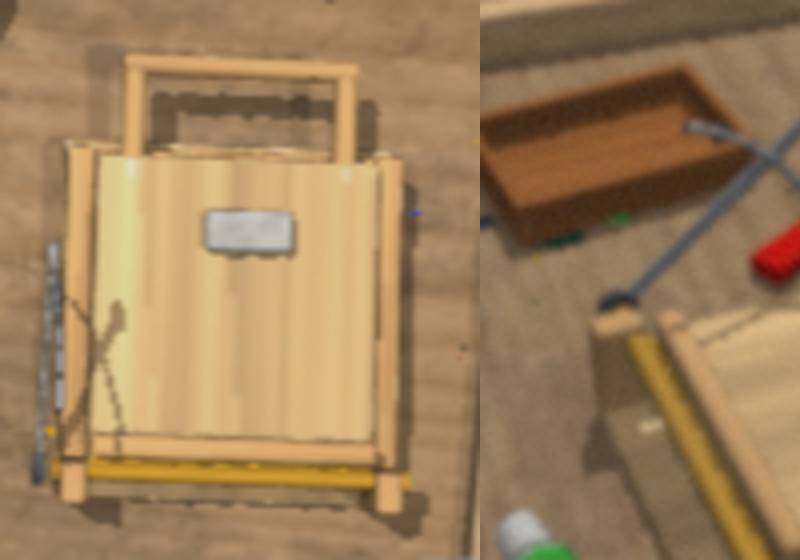

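The crop confirms the grey block on the board. It shows the handle bar from crop (125,63) to (358,72), the gauge pivot at (38,478) with its tip at (53,245) in the top view, and the gauge pivot at (618,298) in the scene half.

```bash
python3 - <<'E'
from h import *
c,K,T=grab("top");c2,K2,T2=grab("scene")
L=onz((316.3,165.8),K,T,.048);Rr=onz((374.5,168),K,T,.048)
h=(L+Rr)/2;ey=(L-Rr);print("barlen",np.linalg.norm(ey));ey/=np.linalg.norm(ey);ex=np.array([ey[1],-ey[0],0])
hinge=h-.215*ex;hinge[2]=.045
print("handle",h,"yaw",np.degrees(np.arctan2(ex[1],ex[0])),"hinge",hinge)
P=hinge+.1*ey
for nm,px,k,t in[("top tip",(298,211.5),K,T),("scene tip",(281,191),K2,T2),("scene piv",(224.5,244.5),K2,T2),("top piv",(294.5,269.5),K,T)]:
    p=onplane(px,k,t,P,ey)-P;print(nm,"along",p@ex,"z",p[2],"r",np.hypot(p@ex,p[2]),"ang",np.arctan2(p[2],p@ex))
g=cv2.resize(c2[175:275,200:300],None,fx=5,fy=5,interpolation=cv2.INTER_CUBIC)
cv2.imwrite("pics/crop2.png",cv2.cvtColor(g,cv2.COLOR_RGB2BGR))
for z in (.006,.024):
  print("tray corners",[onz(p,K,T,z)[:2].round(3).tolist() for p in((194.5,213),(236,212),(239,271.5),(198,273))])
s=get_state();TT=T_tool(s);print("tool x",TT[:3,0],"y",TT[:3,1])
E
```

```text
barlen 0.12336044879376135
handle [0.61264668 0.06498412 0.048     ] yaw -1.2930909611020036 hinge [0.39770143 0.06983597 0.045     ]
top tip along 0.11238484559155637 z 0.0681153595084703 r 0.13141558400587855 ang 0.5448855979194089
scene tip along 0.10465551808982311 z 0.09007294109551915 r 0.13807936914777005 ang 0.7106509558769069
scene piv along 0.00026835163863728174 z 0.005928071877116012 r 0.005934142632445994 ang 1.525559263489071
top piv along -0.004843930425129006 z -0.003331206951419377 r 0.005878826559499375 ang -2.539164465697871
tray corners [[0.513, 0.388], [0.516, 0.298], [0.387, 0.289], [0.383, 0.378]]
tray corners [[0.512, 0.385], [0.515, 0.296], [0.388, 0.287], [0.384, 0.375]]
tool x [-9.28353276e-01  3.71699053e-01  9.40788057e-05] y [ 3.71698940e-01  9.28353141e-01 -5.85569159e-04]
```

View pics/crop2.png

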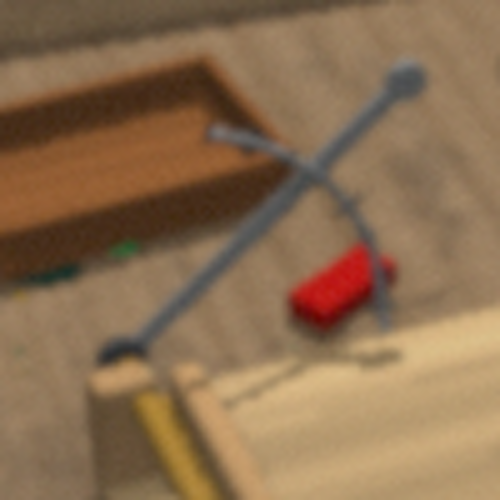

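The gauge reads about 0.70 rad, with its tip radius at 138 mm as it should be. The bar length (123 mm) and tray size also agree with the description. Next I turn the tool and move over the eraser.

>>> {"api": "send_rows", "payload": {
  "steps": [0.5,0,0,0,7.7,0.5,0,0,0,7.7,0.5,0,0,0,7.7,0.5,0,0,0,7.7,0.5,0,0,0,7.7,0.5,0,0,0,7.7,0.5,0,0,0,7.7,0.5,0,0,0,7.7,0.5,0,0,0,7.9],
  "newtons": 30
}}

```text
clock: 1.2
position: [0.2137, 0.5338, 0.2312]
ee_rot: [0.0, 0.717, 0.697, -0.0]
contact_force: [0.5, 0.2, -0.6]
width: 0.0642
gripper_force: 0.0
```

>>> {"api": "send_rows", "payload": {
  "steps": [0.5,-3.8,2.6,0,0,0.5,-3.8,2.6,0,0,0.5,-3.8,2.6,0,0,0.5,-3.8,2.6,0,0,0.5,-3.8,2.6,0,0,0.5,-3.8,2.6,0,0,0.5,-3.8,2.6,0,0,0.5,-3.8,2.6,0,0,0.5,-3.8,2.6,0,0,0.5,-3.8,2.6,0,0,0.5,-4,3.0,0,0,0.5,-4,3.0,0,0]
}}

```text
clock: 2.4
position: [0.5238, 0.0648, 0.2315]
ee_rot: [0.0, 0.715, 0.699, 0.0]
contact_force: [0.5, -0.4, -0.6]
width: 0.0641
gripper_force: 0.0
```

>>> {"api": "send_rows", "payload": {
  "steps": [0.2,0,0,2.5,0,0.2,0,0,2.5,0,0.2,0,0,2.5,0,0.2,0,0,0,0,0.2,0,0,0,0]
}}

```text
clock: 2.9
position: [0.5231, 0.0666, 0.1565]
ee_rot: [-0.0, 0.715, 0.699, -0.0]
contact_force: [0.4, -0.7, -1.0]
width: 0.051
gripper_force: 0.0
```

```bash
cat > look.py <<'E'
from h import *
import sys
c,K,T=grab("wrist",sys.argv[1])
s=get_state();TT=T_tool(s);print(s["clock"],s["position"],"x",TT[:3,0].round(3),"y",TT[:3,1].round(3),s["qpos"].round(2),s["width"])
np.savez("w.npz",K=K,T=T,c=c)
E
python3 look.py w1.png
python3 - <<'E'
from h import *
d=np.load("w.npz");K,T=d["K"],d["T"];print(proj([.5255,.0644,.062],K,T),proj([.613,.065,.045],K,T))
E
```

```text
2.95 [0.52384488 0.06671449 0.15734543] x [0.023 1.    0.   ] y [ 1.    -0.023  0.002] [-0.01  0.26  1.72  0.    1.16  0.02] 0.05153823889537986
[288.31374909 211.30997719] [396.42941682 201.67151645]
```

View pics/w1.png

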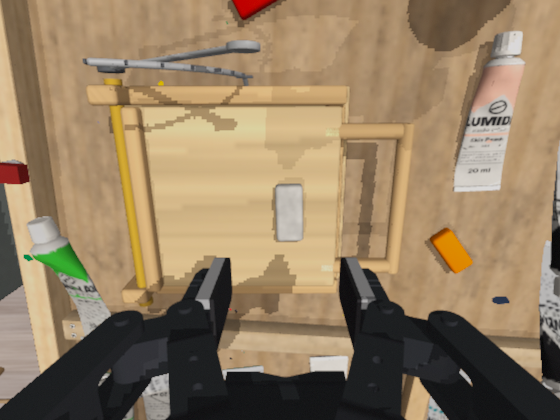

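The wrist view shows the eraser upright at (289,213), close to the prediction. The bar runs vertically at about (401,200). The gauge is at the top left, and the fingers are clear on both sides.

```bash
python3 - <<'E'
from h import *
d=np.load("w.npz");K,T,c=d["K"],d["T"],d["c"]
hsv=cv2.cvtColor(c,cv2.COLOR_RGB2HSV)
m=((hsv[...,1]<40)&(hsv[...,2]>110)).astype(np.uint8)*255;m[:175]=0;m[250:]=0;m[:,:260]=0;m[:,320:]=0
r=cv2.minAreaRect(np.argwhere(m>0)[:,::-1].astype(np.float32));print(r,onz(r[0],K,T,.062))
# bar profile at row 200
row=c[195:206,380:430].mean(0).astype(int);print([(380+i,*v) for i,v in enumerate(row)][::3])
for u in (396,401,406): print(u,onz((u,200),K,T,.045))
print("arms",onz((370,131),K,T,.045),onz((370,266),K,T,.045))
E
```

```text
((288.5, 212.0), (56.0, 27.0), 90.0) [0.5256307  0.06384395 0.062     ]
[(380, np.int64(179), np.int64(147), np.int64(109)), (383, np.int64(181), np.int64(150), np.int64(111)), (386, np.int64(179), np.int64(149), np.int64(112)), (389, np.int64(167), np.int64(137), np.int64(103)), (392, np.int64(127), np.int64(99), np.int64(65)), (395, np.int64(179), np.int64(143), np.int64(97)), (398, np.int64(207), np.int64(171), np.int64(118)), (401, np.int64(216), np.int64(179), np.int64(126)), (404, np.int64(210), np.int64(172), np.int64(120)), (407, np.int64(175), np.int64(142), np.int64(103)), (410, np.int64(177), np.int64(145), np.int64(108)), (413, np.int64(181), np.int64(149), np.int64(112)), (416, np.int64(182), np.int64(151), np.int64(114)), (419, np.int64(180), np.int64(149), np.int64(112)), (422, np.int64(177), np.int64(146), np.int64(110)), (425, np.int64(175), np.int64(145), np.int64(109)), (428, np.int64(178), np.int64(147), np.int64(110))]
396 [0.61254242 0.0664163  0.045     ]
401 [0.61657252 0.06632376 0.045     ]
406 [0.62060259 0.06623122 0.045     ]
arms [0.58859518 0.12131827 0.045     ] [0.59484002 0.00766804 0.045     ]
```

>>> {"api": "send_rows", "payload": {
  "steps": [0.2,-0.3,0.2,2.5,0,0.2,0,0,2.5,0,0.2,0,0,2.0,0,0.2,0,0,1.5,0,0.2,0,0,1.0,0,0.2,0,0,0.6,0,0.2,0,0,0.3,0,0.2,0,0,0,0]
}}

```text
clock: 3.75
position: [0.5254, 0.0636, 0.0527]
ee_rot: [0.0, 0.715, 0.699, 0.0]
contact_force: [0.1, -1.1, -0.2]
width: 0.0512
gripper_force: 0.0
```

>>> {"api": "send_rows", "payload": {
  "steps": [-0.3,0,0,0,0,-0.6,0,0,0,0,-0.8,0,0,0,0,-1,0,0,0,0,-1,0,0,0,0,-1,0,0,0,0]
}}

```text
clock: 4.35
position: [0.5256, 0.0636, 0.053]
ee_rot: [0.0, 0.715, 0.699, 0.001]
contact_force: [-1.0, -0.1, 6.0]
width: 0.0199
gripper_force: 32.4
```

>>> {"api": "send_rows", "payload": {
  "steps": [-1,0,0,-0.5,0,-1,0,0,-1.5,0,-1,0,0,-2.5,0,-1,0,0,-3,0,-1,0,0,-3,0,-1,0,0,-3,0,-1,0,0,-1.5,0,-1,0,0,0,0]
}}

```text
clock: 5.15
position: [0.5264, 0.0636, 0.2047]
ee_rot: [0.002, 0.715, 0.699, 0.002]
contact_force: [0.2, 0.9, -0.1]
width: 0.02
gripper_force: 31.8
```

>>> {"api": "send_rows", "payload": {
  "steps": [-1,1.5,-0.5,0,0,-1,3.0,-0.9,0,0,-1,3.6,-1.1,0,0,-1,3.6,-1.1,0,0,-1,3.6,-1.1,0,0,-1,3.6,-1.1,0,0,-1,3.6,-1.1,0,0,-1,3.1,-1.0,0,0,-1,1.5,-0.4,0,0,-1,0,0,0,0]
}}

```text
clock: 6.15
position: [0.4465, 0.338, 0.2007]
ee_rot: [-0.001, 0.714, 0.7, -0.001]
contact_force: [-0.2, -1.1, 0.1]
width: 0.0198
gripper_force: 31.8
```

```bash
python3 look.py w2.png
```

```text
6.2 [0.447148   0.33652383 0.20101824] x [ 0.021  1.    -0.002] y [ 1.    -0.021 -0.002] [ 0.52  0.27  1.59 -0.    1.29  0.54] 0.020472868731044373
```

View pics/w2.png

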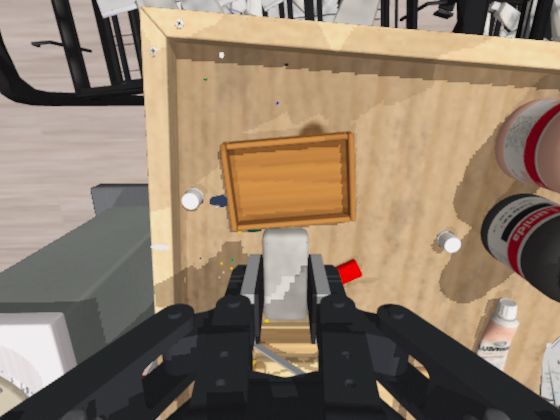

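The eraser is held at (286,270). The tray's corners are near (222,144), (352,133), (355,219) and (232,230).

```bash
python3 - <<'E'
from h import *
d=np.load("w.npz");K,T=d["K"],d["T"]
P=np.array([onz(p,K,T,.024) for p in((222,144),(352,133),(355,219),(232,230))]);print(P.round(3).tolist(),P.mean(0))
E
```

```text
[[0.386, 0.378, 0.024], [0.511, 0.386, 0.024], [0.517, 0.299, 0.024], [0.39, 0.289, 0.024]] [0.45091877 0.3379955  0.024     ]
```

>>> {"api": "send_rows", "payload": {
  "steps": [-1,0.1,0.3,1.5,0,-1,0,0,3,0,-1,0,0,3,0,-1,0,0,3,0,-1,0,0,3,0,-1,0,0,2,0,-1,0,0,1.5,0,-1,0,0,1,0,-1,0,0,0.7,0,-1,0,0,0,0]
}}

```text
clock: 7.2
position: [0.4512, 0.3365, 0.0147]
ee_rot: [-0.0, 0.715, 0.699, -0.001]
contact_force: [-0.2, 0.8, -0.9]
width: 0.0201
gripper_force: 31.8
```

>>> {"api": "send_rows", "payload": {
  "steps": [-1,0,0,0.2,0,-1,0,0,0,0,-0.4,0,0,0,0,-0.2,0,0,0,0,-0.1,0,0,0,0,0,0,0,0,0,0,0,0,-0.5,0,0,0,0,-1.5,0,0,0,0,-3,0,0,0,0,-3,0]
}}

```text
clock: 8.2
position: [0.4508, 0.3371, 0.094]
ee_rot: [-0.0, 0.715, 0.699, -0.001]
contact_force: [1.0, 0.1, 0.8]
width: 0.0428
gripper_force: 0.0
```

>>> {"api": "send_rows", "payload": {
  "steps": [0,0,0,-3,0,0,0,0,-4,0,0,0,0,-4,0,0,0,0,-1,0,0,0,0,0,0]
}}

```text
clock: 8.7
position: [0.4522, 0.3379, 0.2157]
ee_rot: [0.001, 0.715, 0.699, 0.002]
contact_force: [1.6, 0.3, 0.4]
width: 0.0424
gripper_force: 0.0
```

```bash
python3 look.py w3.png; python3 - <<'E'
from h import *
d=np.load("w.npz");K,T,c=d["K"],d["T"],d["c"]
hsv=cv2.cvtColor(c,cv2.COLOR_RGB2HSV)
m=((hsv[...,1]<60)&(hsv[...,2]>90)).astype(np.uint8)*255
P=np.array([proj(p,K,T) for p in([.39,.378,.024],[.511,.386,.024],[.517,.299,.024],[.39,.289,.024])]).astype(int)
k=np.zeros_like(m);cv2.fillPoly(k,[P],255);m&=k
n,l,st,ce=cv2.connectedComponentsWithStats(m)
for i in range(1,n):
    if st[i,4]>30:print(st[i],onz(ce[i],K,T,.018))
E
```

```text
8.75 [0.45112752 0.3372701  0.21361486] x [0.023 1.    0.001] y [ 1.    -0.023  0.001] [0.52 0.27 1.56 0.   1.31 0.54] 0.04265683354382579
[274 159  20  43 814] [0.45168976 0.33734271 0.018     ]
```

The eraser now lies in the middle of the tray. Next I go to the handle.

>>> {"api": "send_rows", "payload": {
  "steps": [0,-1.5,0.9,0,0,0,-3,1.9,0,0,0,-3.5,2.2,0,0,0,-3.5,2.2,0,0,0,-3.5,2.2,0,0,0,-3.5,2.2,0,0,0,-3.5,2.2,0,0,0,-3,1.9,0,0,0,-2,1.2,0,0,0,0,0,0,0]
}}

```text
clock: 9.75
position: [0.6143, 0.0603, 0.2102]
ee_rot: [-0.001, 0.717, 0.698, -0.002]
contact_force: [-0.2, -0.8, -0.4]
width: 0.0426
gripper_force: 0.0
```

>>> {"api": "send_rows", "payload": {
  "steps": [0,0,0,3,0,0,0,0,3,0,0,0,0,2,0,0,0,0,2,0,0,0,0,0,0]
}}

```text
clock: 10.25
position: [0.6098, 0.0644, 0.1086]
ee_rot: [-0.004, 0.715, 0.699, -0.004]
contact_force: [-0.5, 1.0, -0.1]
width: 0.0428
gripper_force: 0.0
```

```bash
python3 look.py w4.png
```

```text
10.3 [0.61145758 0.06434053 0.11063976] x [0.022 1.    0.   ] y [ 1.    -0.022 -0.007] [-0.01  0.42  1.59  0.    1.13  0.01] 0.042567935596259855
```

View pics/w4.png

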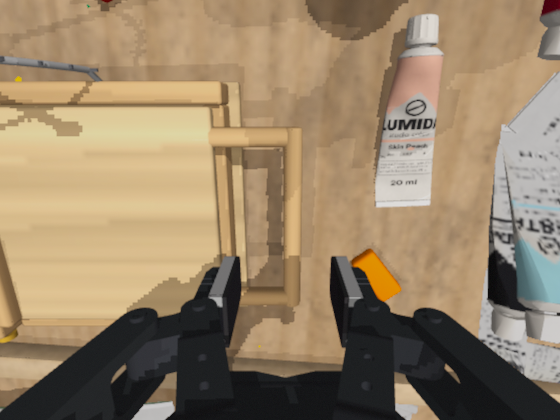

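The bar appears at u≈292, between rows 128 and 305, midway between the fingers.

```bash
python3 - <<'E'
from h import *
d=np.load("w.npz");K,T=d["K"],d["T"]
for p in((294,128),(292,216),(292,305),(283,216),(300,216)):print(p,onz(p,K,T,.045).round(4))
s=get_state();print(s["position"])
E
```

```text
(294, 128) [0.616 0.126 0.045]
(292, 216) [0.6138 0.0691 0.045 ]
(292, 305) [6.127e-01 6.000e-04 4.500e-02]
(283, 216) [0.6079 0.0692 0.045 ]
(300, 216) [0.6192 0.069  0.045 ]
[0.61145758 0.06434053 0.11063976]
```

>>> {"api": "send_rows", "payload": {
  "steps": [0,0,0.1,2,0,0,0,0,2,0,0,0,0,2,0,0,0,0,1.5,0,0,0,0,0.8,0,0,0,0,0.1,0,0,0,0,0,0],
  "newtons": 40
}}

```text
clock: 11.0
position: [0.6155, 0.0637, 0.03]
ee_rot: [0.0, 0.715, 0.699, 0.0]
contact_force: [1.0, 0.0, 0.2]
width: 0.0423
gripper_force: 0.0
```

>>> {"api": "send_rows", "payload": {
  "steps": [-0.4,0,0,0,0,-0.6,0,0,0,0,-0.8,0,0,0,0,-1,0,0,0,0,-1,0,0,0,0,-1,0,0,0,0]
}}

```text
clock: 11.6
position: [0.6138, 0.0636, 0.0302]
ee_rot: [-0.001, 0.715, 0.699, -0.001]
contact_force: [-3.5, 1.1, 5.5]
width: 0.0107
gripper_force: 39.1
```

```bash
python3 - <<'E'
from h import *
s=get_state();print(s["position"],s["contact_force"],T_tool(s)[:3,:3].round(3).tolist())
t=np.radians(np.arange(0,43,2));p=.215*100*np.c_[np.cos(t),np.sin(t)];print(np.diff(p,axis=0).round(2).tolist())
E
```

```text
[0.6137533  0.06356031 0.03016712] [-3.4841913   1.1163453   5.48660368] [[0.023, 1.0, -0.002], [1.0, -0.023, 0.0], [0.0, -0.002, -1.0]]
[[-0.01, 0.75], [-0.04, 0.75], [-0.07, 0.75], [-0.09, 0.74], [-0.12, 0.74], [-0.14, 0.74], [-0.17, 0.73], [-0.19, 0.72], [-0.22, 0.72], [-0.24, 0.71], [-0.27, 0.7], [-0.29, 0.69], [-0.32, 0.68], [-0.34, 0.67], [-0.36, 0.66], [-0.39, 0.64], [-0.41, 0.63], [-0.43, 0.61], [-0.45, 0.6], [-0.47, 0.58], [-0.49, 0.57]]
```

Gripped. Now I raise the board along the arc.

>>> {"api": "send_rows", "payload": {
  "steps": [-1,0,-0.01,-0.75,0,-1,0,-0.04,-0.75,0,-1,0,-0.07,-0.75,0,-1,0,-0.09,-0.74,0,-1,0,-0.12,-0.74,0,-1,0,-0.14,-0.74,0,-1,0,-0.17,-0.73,0,-1,0,-0.19,-0.72,0,-1,0,-0.22,-0.72,0,-1,0,-0.24,-0.71,0]
}}

```text
clock: 12.6
position: [0.6016, 0.0638, 0.1033]
ee_rot: [-0.0, 0.715, 0.699, -0.0]
contact_force: [-3.5, 0.4, -5.4]
width: 0.0104
gripper_force: 38.8
```

>>> {"api": "send_rows", "payload": {
  "steps": [-1,0,-0.27,-0.7,0,-1,0,-0.29,-0.69,0,-1,0,-0.32,-0.68,0,-1,0,-0.34,-0.67,0,-1,0,-0.36,-0.66,0,-1,0,-0.39,-0.64,0,-1,0,-0.41,-0.63,0,-1,0,0,0,0]
}}

```text
clock: 13.4
position: [0.5788, 0.0643, 0.151]
ee_rot: [0.001, 0.715, 0.699, 0.001]
contact_force: [-2.2, 0.8, -2.7]
width: 0.01
gripper_force: 39.0
```

```bash
python3 - <<'E'
from h import *
s=get_state();p=s["position"];print(p,s["contact_force"],s["width"],"ang",np.arctan2(p[2]-.0302,p[0]-.3988),np.hypot(p[2]-.0302,p[0]-.3988))
c,K,T=grab("scene")
cv2.imwrite("pics/s2.png",cv2.cvtColor(cv2.resize(c[130:350,190:410],None,fx=2.7,fy=2.7,interpolation=cv2.INTER_CUBIC),cv2.COLOR_RGB2BGR))
E
```

```text
[0.5788001  0.06428978 0.1510006 ] [-2.19006906  0.84735291 -2.7376591 ] 0.010006102955053227 ang 0.5910752594635429 0.2167782720802524
```

View pics/s2.png

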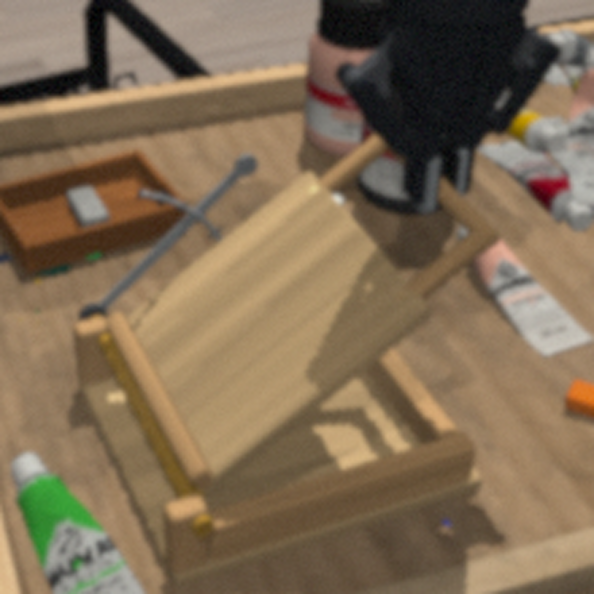

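The board is part way up and the eraser lies in the tray at crop (88,203). The gauge arm runs from crop (105,302) to (235,176). The board's right top edge runs from (212,478) to (425,302), and its left top edge from about (118,315) to (312,175).

```bash
cat > ang.py <<'E'
from h import *
from scipy import ndimage
c,K,T=grab("scene");s=get_state();p=s["position"]
print("kin",np.arctan2(p[2]-.0302,p[0]-.3988),np.arccos((p[0]-.3988)/.215),np.arcsin((p[2]-.0302)/.215))
a=np.radians(-1.3);ex=np.array([np.cos(a),np.sin(a),0]);ey=np.array([-ex[1],ex[0],0]);H=np.array([.3995,.0697,.045])
g=cv2.cvtColor(c,cv2.COLOR_RGB2GRAY).astype(float)
def line(p0,p1,off,mode,w=4):
    # refine a line by dark centroid / strongest gradient across it; angle in plane y=off
    p0,p1=np.array(p0,float),np.array(p1,float);d=(p1-p0)/np.linalg.norm(p1-p0);n=np.array([-d[1],d[0]]);pts=[]
    t=np.arange(-w,w+.1,.25)
    for f in np.linspace(0,1,40):
        q=p0+f*(p1-p0);xy=q[:,None]+n[:,None]*t
        v=ndimage.map_coordinates(g,[xy[1],xy[0]],order=1)
        if mode=="dark": wt=np.clip(np.median(v)-v-5,0,None)
        else:
            wt=np.abs(np.gradient(ndimage.gaussian_filter1d(v,2)));wt=np.where(wt>.7*wt.max(),wt,0)
        if wt.sum()>0: pts.append(q+n*(wt@t)/wt.sum())
    l=cv2.fitLine(np.array(pts,np.float32),cv2.DIST_HUBER,0,.01,.01).ravel()
    o=H+off*ey;A,B=[onplane(l[2:]+l[:2]*k,K,T,o,ey)-o for k in(-25,25)];D=(B-A)*np.sign((B-A)@ex)
    dist=np.array([-D[2],D@ex])/np.hypot(D[2],D@ex)@np.array([A@ex,A[2]])
    print(off,mode,"angle",np.arctan2(D[2],D@ex).round(4),"dist from hinge",dist.round(4),l.round(2))
f=lambda x,y:(190+x/2.7,130+y/2.7)
import sys
E
python3 - <<'E'
from ang import *
line(f(110,297),f(165,244),.1,"dark",3)
line(f(110,297),f(235,176),.1,"dark",3)
line(f(230,465),f(410,315),-.074,"edge")
line(f(150,297),f(300,183),.074,"edge",3)
E
```

```text
kin 0.587040038116635 0.5748069413427214 0.5924140491997931
0.1 dark angle 0.6841 dist from hinge 0.0033 [  0.72  -0.69 238.98 232.14]
0.1 dark angle 0.6964 dist from hinge 0.0035 [  0.72  -0.7  253.58 217.5 ]
-0.074 edge angle 0.5623 dist from hinge 0.0089 [  0.79  -0.62 303.41 279.09]
0.074 edge angle 0.5766 dist from hinge 0.0067 [  0.78  -0.63 274.03 216.85]
```

>>> {"api": "send_rows", "payload": {
  "steps": [-1,0,-0.43,-0.61,0,-1,0,-0.45,-0.6,0,-1,0,-0.5,-0.63,0,-1,0,0,0,0,-1,0,0,0,0,-1,0,0,0,0]
}}

```text
clock: 14.1
position: [0.5662, 0.0646, 0.1687]
ee_rot: [0.001, 0.715, 0.699, 0.001]
contact_force: [4.6, -0.2, 1.3]
width: 0.01
gripper_force: 39.4
```

```bash
python3 - <<'E'
from ang import *
line(f(110,297),f(235,176),.1,"dark",3)
print(s["contact_force"],s["width"],s["gripper_force"],p)
cv2.imwrite("pics/s3.png",cv2.cvtColor(cv2.resize(c[130:330,200:400],None,fx=3,fy=3,interpolation=cv2.INTER_CUBIC),cv2.COLOR_RGB2BGR))
E
```

```text
kin 0.6907786201300208 0.6779337287579065 0.6995193474559713
0.1 dark angle 0.6996 dist from hinge 0.0034 [  0.71  -0.7  253.55 217.49]
[ 5.59229024 -0.06287201  2.31302083] 0.009998896417175001 39.417067766189575 [0.56625712 0.06457851 0.16862775]
```

View pics/s3.png

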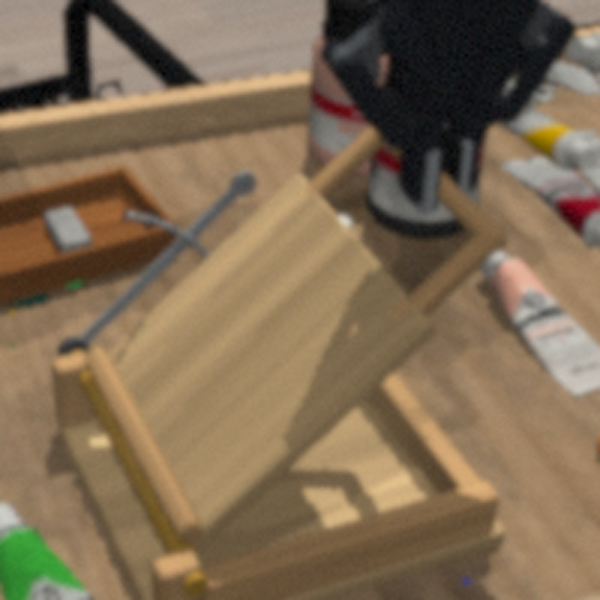

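The board is close to parallel with the gauge. In this crop its left edge runs from about (125,350) to (300,181), and its right top edge from (205,523) to (425,320).

```bash
python3 - <<'E'
from ang import *
f=lambda x,y:(200+x/3,130+y/3)
line(f(85,340),f(230,195),.1,"dark",3)
line(f(140,335),f(290,190),.074,"edge",3)
line(f(160,312),f(280,196),.074,"edge",2.5)
line(f(225,505),f(410,335),-.074,"edge",4)
line(f(318,188),f(372,138),.056,"edge",2.5)
# far corners of the board's top face, from hinge: 166 along, 5 up
for px,off in((f(301,180),.074),(f(428,320),-.074)):
    o=H+off*ey;q=onplane(px,K,T,o,ey)-o;print("corner",q@ex,q[2],np.hypot(q@ex,q[2]),np.arctan2(q[2],q@ex)-np.arctan2(.005,.166))
o=H+.1*ey;q=onplane(f(243,184),K,T,o,ey)-o;print("tip",np.hypot(q@ex,q[2]),np.arctan2(q[2],q@ex))
w,Kw,Tw=grab("wrist","w5.png")
E
```

```text
kin 0.6905600103061507 0.6777680279124373 0.6992570666537388
0.1 dark angle 0.7133 dist from hinge 0.0024 [  0.71  -0.71 248.34 222.69]
0.074 edge angle 0.6912 dist from hinge 0.0024 [  0.72  -0.69 270.36 215.9 ]
0.074 edge angle 0.6855 dist from hinge 0.0039 [  0.72  -0.69 272.21 213.51]
-0.074 edge angle 0.6434 dist from hinge 0.01 [  0.75  -0.66 304.67 273.17]
0.056 edge angle 0.6924 dist from hinge -0.0006 [  0.72  -0.69 313.48 186.21]
corner 0.12630564153127377 0.10170337366073749 0.1621625459118172 0.6478022106698712
corner 0.12257217888403903 0.11080189724298838 0.1652301409217659 0.7048942269690364
tip 0.1362917072617562 0.716205637126933
```

The board reads about 0.69 rad and the gauge about 0.705, so a small raise will match them.

>>> {"api": "send_rows", "payload": {
  "steps": [-1,0,-0.2,-0.25,0,-1,0,0,0,0,-1,0,0,0,0,-1,0,0,0,0,-1,0,0,0,0,-1,0,0,0,0]
}}

```text
clock: 14.85
position: [0.5643, 0.0646, 0.1709]
ee_rot: [0.001, 0.715, 0.699, 0.001]
contact_force: [5.8, -1.2, 2.1]
width: 0.0102
gripper_force: 39.4
```

```bash
python3 - <<'E'
from ang import *
f=lambda x,y:(200+x/3,130+y/3)
line(f(85,340),f(230,195),.1,"dark",3)
line(f(140,334),f(290,188),.074,"edge",3)
line(f(318,186),f(370,136),.056,"edge",2.5)
print(s["contact_force"],s["qd"].round(4),s["gripper_force"])
c,K,T=grab("top")
cv2.imwrite("pics/t9.png",cv2.cvtColor(c,cv2.COLOR_RGB2BGR))
E
```

```text
kin 0.7044459060823425 0.6916374399287828 0.713664491709624
0.1 dark angle 0.7092 dist from hinge 0.0023 [  0.71  -0.7  248.45 222.8 ]
0.074 edge angle 0.6861 dist from hinge 0.0028 [  0.72  -0.69 264.68 221.36]
0.056 edge angle 0.7201 dist from hinge -0.0031 [  0.71  -0.71 314.74 183.2 ]
[5.43332984 0.34754133 1.53306375] [ 0.0012  0.0016  0.0002  0.0003 -0.0003 -0.0001] 39.43302512168884
```

View pics/t9.png

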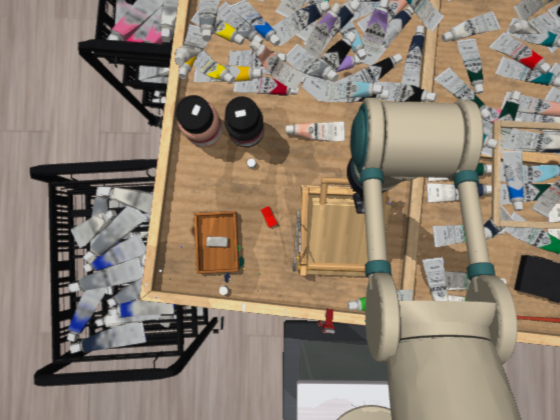

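The top view shows the eraser in the tray at (217,242), the caps, jars and tubes unmoved, and the board held up. The board reads 0.704 rad from the arm's pose and the gauge about 0.705, so I am handing in.

```bash
python3 -c "
from rig import sign_off;print(sign_off())"
```

```text
the job is handed in; nothing more can be done
None
```

The job is handed in: the eraser is in the tray, and the board is held steadily in the gripper at about 0.70 rad, matching the gauge (about 0.705 rad from the images) to within roughly 0.02 rad.

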